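# Put a sculptor's turntable drive into third gear

### The arm

A 6-joint arm with a two-finger parallel gripper is mounted at the origin on the work surface. World frame = base frame: x ahead of the robot, y to its left, z up, the work surface at z = 0. Lengths are in m, angles in rad, forces in N, time in s.
With the tool pointing down it reaches from about 0.375 to 0.975 m from the base axis. Payload 3.8 kg.
Tool frame: the origin (TCP) lies midway between the tips of the shut fingers; the grasp point (between the pads) lies 19 mm behind it; z points along the fingers, y is the line along which they close (so a half turn about z gives the same grasp; the last joint's range is limited). The gripper opens to 85 mm and grips with 20 to 120 N. Pads are 22 mm wide; open, the fingers measure 114 mm over their backs; the gripper's body (76 mm by 85 mm) begins 54 mm behind the grasp point. The pads swing forward as they close: fully open they stand 13 mm farther back than shut.
Start: joints at [1.166, 0.264, 1.604, -0, 1.274, -0.037], TCP at [0.243, 0.63, 0.231] pointing down, gripper open.
Joint ranges: [-2.63, 2.63], [-0.94, 2.18], [0.31, 2.57], [-1.31, 4.45], [0, 2.66], [-2.55, 2.55]. Speed limits (rad/s): [2.57, 2.57, 3.14, 3.14, 3.14, 3.14].

### API

Orientations are given as a rotation vector (axis times angle).
In Python, from workcell import bot gives the robot as it stands.
- The arm moves only by the tool step_arm, never from a script. Its argument "motion" is a list of rows, each a list of 5 numbers: the finger opening in cm, from 0 to 8.54, then the shift along the tool's x, y, z in cm, then the turn about the tool's z in degrees. In form: [[claw, dx, dy, dz, twist], ...]. A call has 1 to 20 rows; each row is the pose to reach, as a shift and turn from the pose commanded when the call began, along the tool's axes at that moment; what a row does not reach only later rows make up. A row lasts 1/10 s, in which the tool goes at most 50 mm and 8.59 degrees, less where a joint would pass 70% of its speed; a pose out of reach is approached as far as the arm can. A call with a gripper value outside its range is refused whole. The fingers move at their own pace and stop on an object; "force" is the grip in N (left out, the last holds). Time passes only in rows, so rows that repeat a pose let the fingers close. It gives the time, the measured TCP pose, the force, the opening and the grip force at its end, in the units of the state.
- bot.read_state(): the state, without advancing time (a new reading comes with each control period).
- bot.read_camera(name): name is "side" or "top" or "wrist"; returns (picture, depth): 400x640x3 uint8, red, green, blue; 400x640 float32, m along the optical axis (not along the pixel's ray), 0 where there is no reading.
- bot.calibration(name): a dict with "mtx" (3x3 intrinsics, pixels), "origin" and "orientation" of the camera in the world; the wrist camera has in their place "T_tool_cam" (4x4, takes a point from camera to tool coordinates, whose origin is the TCP and whose axes are the flange's). Camera axes: x right, y up, looking along -z (the intrinsics and any distortion apply to the point x, -y, -z); pixel columns grow to the right and rows downward; lengths in m; the calibration is good to about 2 mm. A picture is of the moment at which its call begins: read the wrist's pose just before it. calibration takes no time and is no camera call.
- bot.finish_job(): hands the job in; it is judged then, once.
The state is a dict: "time": time; "q": joint angles; "joint_vel": joint speeds; "joint_torque": joint torques, N m; "tool_pos": TCP position; "tcp_rot": TCP orientation; "wrist_force": force on the tool from outside, world axes, zero at the start; "torque": the same for the moment, N m; "width": opening from 0.0 (shut) to 1.0 (fully open); "grip_force": force on a finger pad.
Only numpy, scipy, OpenCV 4.12 (cv2) and the standard library are available. Lean on these libraries where they do the work, as an engineer would, in place of code of your own. Each camera call takes 0.05 s, during which the arm holds its last target. There are 200 camera calls.

### The job

Put the turntable's gear lever into third: push its knob with the closed fingertips along the left leg of the H-shaped gate to the cross slot, across to the right, then forward (away from the robot) until it is fully home in the third slot, and move the hand clear. Only push the lever from outside: never take it between the fingers, do not force it hard against the gate, and do not let it go into the fourth slot. Leave the things standing around it where they are.

Things in the scene. Friction and masses are not known exactly. Their poses are not given: they have to be found in the camera images.
- gate (a point): Steel gate plate, 124 (x) by 116 mm (y), level, with an H-shaped opening; point: centre of the H on the top face, 108 mm above the table. x forward (away from the robot, along the legs), y left, z up. Legs centred at y = +21 and -21 mm, 20 mm wide, x = -35 to 35 mm; cross slot x = -12 to 12 mm. Slots: 1 left forward, 2 left back, 3 right forward, 4 right back; 1 to 4 black pips mark their ends.
- unit: Grey gearbox housing 300 (x) by 250 mm (y), deck 94 mm above the table, origin on the table under the H's centre, axes as the gate's. It is fixed but stands turned up to 0.4 rad. On its left a turntable 230 mm across is built on (axis at y = +270 mm), carrying a plaster relief whose top is about 176 mm above the table.
- knob (a point): Centre of the lever's black ball knob, 40 mm diameter; z along the lever. The lever is a 12 mm steel stick that leans about a pivot 68 mm straight below the gate point; knob centre 150 mm from the pivot (190 mm above the table upright, about 175 mm in a slot's end). The gate's edges stop the stick. It stays where it is left; about 2 to 3 N at the knob moves it.
- gear_fore (a joint): Lean of the lever along the legs, rad: 0 in the cross slot, positive forward (gate +x), stops at -0.36 and 0.36; crosses only within about 0.08 of 0. Starts anywhere from -0.30 to 0.30. With a = gear_side, b = gear_fore the knob's centre is at 150 mm x (sin b, -sin a cos b, cos a cos b) from the pivot in the gate's axes.
- gear_side (a joint): Lean of the lever across, rad: positive to the right (gate -y); about -0.31 in the left leg, where it starts, and +0.31 in the right leg; the legs leave it about 0.05 of play; stops at -0.34 and 0.34.
- jar: Bystander to leave alone: small closed glass jar, 44 mm across, 55 mm tall, standing on the housing's deck at its far left corner; origin at the middle of its underside
- cone: Bystander to leave alone: small fired-clay test cone, 32 mm wide at the foot, 45 mm tall, on the deck at its far right corner; origin at the middle of its underside
- block: Bystander to leave alone: small wooden block 35 x 50 x 28 mm on the deck at its near right corner; origin at the middle of its underside
- weight: Bystander to leave alone: small brass weight, 32 mm across, 38 mm tall, on the deck at its near left corner; origin at the middle of its underside
- cup: Bystander to leave alone: white ceramic cup, 80 mm across, 90 mm tall, on the table to the right; origin at the middle of its underside
- mallet: Bystander to leave alone: wooden mallet lying on the table to the right; origin at its underside, long axis x
- spatula: Bystander to leave alone: steel spatula with a wooden handle, lying on the table to the right; origin at its underside, long axis x

How it is judged:
On the way:
1. the lever has been brought across to the right end of the cross slot (value of joint gear_side above 0.22 rad and value of joint gear_fore between -0.1 and 0.1 rad).
At the end, for the whole second after the job is handed in: The lever rests in the third slot: gear_fore above 0.27 rad (of about 0.36), gear_side above 0.22 rad, not moving; every bystander within 25 mm of where it stood (value of joint gear_fore above 0.27 rad and value of joint gear_side above 0.22 rad and velocity of joint gear_fore between -0.02 and 0.02 rad/s and distance of each of jar, cone, block, weight, cup, mallet, spatula from where it was at the start of the episode below 0.025 m); the robot touches nothing.
It fails at once if the lever is taken between the fingers (grasp point within 10 mm of the lever's axis, at knob or stick height) (x of the grasp point in the frame of knob between -0.01 and 0.01 m and y of the grasp point in the frame of knob between -0.01 and 0.01 m and z of the grasp point in the frame of knob between -0.09 and 0.028 m).
It fails at once if the lever is forced hard (over 60 N from the hand) (contact force between gear_fore and the fingers above 60 N or contact force between gear_fore and the arm above 60 N).
It fails at once if the lever goes into the fourth slot (value of joint gear_side above 0.15 rad and value of joint gear_fore below -0.2 rad).
It fails at once if a bystander is moved more than 25 mm (distance of any of jar, cone, block, weight, cup, mallet, spatula from where it was at the start of the episode above 0.025 m).
It also fails if it takes over 53 s, if anything falls off the work surface, if the arm or the gripper's body presses on something with over 40 N, if the wrist force passes 120 N, or if a joint passes its speed limit or range.

## Working session

There is one attempt and no reset: what is moved stays moved. The work goes in short steps, Python scripts to look and compute and a tool call to move; the robot and the scene stay as the last step left them, time stands still between calls to the robot, and variables do not carry over. Pictures are saved under pics/ and viewed, at most 10 in all, crops included, and the job is handed in when it is done.

Besides the shell and the picture viewer there is one more tool, called after ">>>" as name(argument=value, ...) on one line, values as JSON. step_arm: Moves the arm, as the interface text tells. Its arguments: {"type":"object","properties":{"motion":{"type":"array","items":{"type":"array","items":{"type":"number"}}},"force":{"type":"number"}},"required":["motion"]}

```bash
mkdir -p pics; ls
python3 - <<'E'
from workcell import bot
import cv2,numpy as np
s=bot.read_state();print(s['tool_pos'],s['tcp_rot'],s['time'])
for n in('top','side'):
    p,d=bot.read_camera(n);c=bot.calibration(n);print(n,c)
    cv2.imwrite(f'pics/{n}0.png',p[:,:,::-1]);np.savez(f'{n}0.npz',p=p,d=d)
E
```

```text
pics
[0.24239152 0.62919759 0.22994885] [-0.57437041 -3.08811896  0.00340822] 0.0
top {'mtx': array([[368.14884775,   0.        , 321.63075403],
       [  0.        , 368.14884775, 196.98585023],
       [  0.        ,   0.        ,   1.        ]]), 'origin': array([ 0.35924677, -0.16917181,  0.98014255]), 'orientation': array([ 0.14307826, -0.13082679, -1.54313521])}
side {'mtx': array([[372.19426828,   0.        , 321.37540096],
       [  0.        , 372.19426828, 200.58860342],
       [  0.        ,   0.        ,   1.        ]]), 'origin': array([0.27093925, 0.39216193, 0.67741313]), 'orientation': array([ 0.24341314, -1.07421749, -2.54846575])}
```

View pics/top0.png

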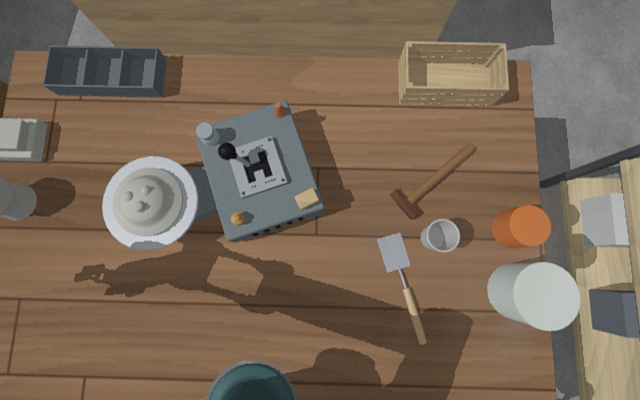

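View pics/side0.png

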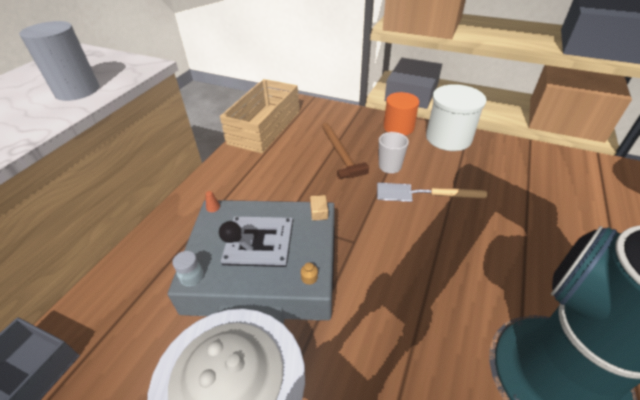

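The top view shows the gate plate centred near (260,166), the black knob at (228,151), so it is in the left leg forward of the cross slot, the jar at (207,132), and the weight at (238,217). In the side view the knob is at (230,232). Next I'll measure both.

```bash
cat > h.py <<'E'
import numpy as np,cv2
from scipy.spatial.transform import Rotation as R
from workcell import bot
def ray(n,uv):
    c=bot.calibration(n);K=c['mtx'];uv=np.atleast_2d(uv)
    d=np.c_[(uv[:,0]-K[0,2])/K[0,0],-(uv[:,1]-K[1,2])/K[1,1],-np.ones(len(uv))]
    return c['origin'],d@R.from_rotvec(c['orientation']).as_matrix().T
def plane(n,uv,z):
    o,d=ray(n,uv);return o+d*((z-o[2])/d[:,2])[:,None]
def meet(uv1,uv2):
    A=[];b=[]
    for n,uv in(('top',uv1),('side',uv2)):
        o,d=ray(n,uv);d=d[0]/np.linalg.norm(d[0]);P=np.eye(3)-np.outer(d,d);A.append(P);b.append(P@o)
    return np.linalg.lstsq(np.vstack(A),np.hstack(b),rcond=None)
def knob(p,c,r=22):
    g=p.max(2).astype(int);m=np.zeros(g.shape,np.uint8)
    cv2.circle(m,c,r,255,-1);m[g>45]=0
    m=cv2.morphologyEx(m,cv2.MORPH_OPEN,cv2.getStructuringElement(2,(9,9)))
    k=max(cv2.findContours(m,0,2)[0],key=cv2.contourArea)
    return cv2.minEnclosingCircle(k)
E
python3 - <<'E'
from h import *
T=np.load('top0.npz');S=np.load('side0.npz')
for n,D,c,box in(('top',T,(228,151),(225,130,295,200)),('side',S,(230,232),(210,205,300,275))):
    p=D['p'];hsv=cv2.cvtColor(p,cv2.COLOR_RGB2HSV)
    m=((hsv[...,2]>140)&(hsv[...,1]<40)).astype(np.uint8);x0,y0,x1,y1=box
    q=np.zeros_like(m);q[y0:y1,x0:x1]=m[y0:y1,x0:x1]
    k=max(cv2.findContours(q,0,2)[0],key=cv2.contourArea)[:,0]
    w=plane(n,k,.108);r=cv2.minAreaRect((w[:,:2]*1000).astype(np.float32));print(n,'plate',r)
    print('knob',knob(p,c))
a,b=knob(T['p'],(228,151)),knob(S['p'],(230,232));print(meet(a[0],b[0])[:2])
for nm,uv,z in(('jar',(207,130),.149),('cone',(280,110),.11),('block',(307,198),.122),('weight',(238,216),.13)):print(nm,plane('top',uv,z))
E
```

```text
top plate ((586.9417114257812, 1.9717941284179688), (124.43721771240234, 116.07395935058594), 20.47365951538086)
knob ((228.0, 151.5), 7.632268905639648)
side plate ((587.7879638671875, 2.9607009887695312), (126.24268341064453, 123.80348205566406), 20.381206512451172)Traceback (most recent call last):
  File "<stdin>", line 9, in <module>
  File "h.py", line 19, in knob
    k=max(cv2.findContours(m,0,2)[0],key=cv2.contourArea)
ValueError: max() iterable argument is empty
```

Run:
```python
from h import *
T=np.load('top0.npz');S=np.load('side0.npz')
g=S['p'].max(2);print(g[224:242:2,218:244:3])
G=np.array([.587,.002,.108]);Rg=R.from_euler('z',20.45,degrees=True)
print(Rg.inv().apply(meet((228,151),(230.5,232))[0]-G)*1e3)
o,d=ray('top',(228,151))
for z in(.17,.175,.18,.185,.19):print(z,Rg.inv().apply(plane('top',(228,151),z)[0]-G)*1e3)
for nm,uv,z in(('jar',(207,130),.149),('cone',(280,110),.11),('block',(307,198),.122),('weight',(238,216),.13)):print(nm,plane('top',uv,z),Rg.inv().apply(plane('top',uv,z)[0]-G)*1e3)
s=bot.read_state();print(R.from_rotvec(s['tcp_rot']).as_matrix().round(3))
```

```text
[[132 100  50  47  46  45  59 162 185]
 [129  60  47  48  47  45  44  95 161]
 [115  48  47  49  48  46  44  50 107]
 [102  47  49  62  55  47  44  43  93]
 [ 97  46  50  66  59  48  45  44  88]
 [105  46  48  55  51  47  44  45  98]
 [117  47  46  48  46  45  43  43  97]
 [129  66  44  45  44  42  41  45  99]
 [134 111  54  44  44  46  47  69 106]]
[33.151864   43.54888585 66.56526504]
0.17 [35.00292338 44.25984237 62.        ]
0.175 [33.10073807 43.48794547 67.        ]
0.18 [31.19855275 42.71604856 72.        ]
0.185 [29.29636744 41.94415166 77.        ]
0.19 [27.39418212 41.17225475 82.        ]
jar [[0.66127611 0.11496542 0.149     ]] [109.06400462  79.89472973  41.        ]
cone [[ 0.73195956 -0.05088212  0.11      ]] [ 117.34736641 -100.1967544     2.        ]
block [[ 0.50762898 -0.12605701  0.122     ]] [-119.11067739  -92.25509849   14.        ]
weight [[0.4600788  0.03278954 0.13      ]] [-108.1647477    73.19407812   22.        ]
[[-0.933  0.36  -0.001]
 [ 0.36   0.933 -0.002]
 [ 0.    -0.002 -1.   ]]
```

>>> step_arm(motion=[[0,0,0,-2,0],[0,-58.2,-37.3,-2,48.5],[0,-58.2,-37.3,-2,48.5],[0,-58.2,-37.3,-2,48.5],[0,-58.2,-37.3,-2,48.5],[0,-58.2,-37.3,-2,48.5],[0,-58.2,-37.3,-2,48.5],[0,-58.2,-37.3,-2,48.5],[0,-58.2,-37.3,-2,48.5],[0,-58.2,-37.3,-2,48.5],[0,-58.2,-37.3,-2,48.5],[0,-58.2,-37.3,-2,48.5],[0,-58.2,-37.3,-2,48.5],[0,-58.2,-37.3,-2,48.5],[0,-58.2,-37.3,-2,48.5],[0,-58.2,-37.3,-2,48.5],[0,-58.2,-37.3,-2,48.5],[0,-58.2,-37.3,-2,48.5],[0,-58.2,-37.3,-2,48.5],[0,-58.2,-37.3,-2,48.5]], force=60)

```text
time: 2.1
tool_pos: [0.6511, 0.0739, 0.2515]
tcp_rot: [-1.79, -2.582, -0.0]
wrist_force: [-0.1, 0.3, -0.7]
width: 0.001
grip_force: 0.0
```

```bash
cat >> h.py <<'E'
G=np.array([.587,.002,.108]);Rg=R.from_euler('z',20.45,degrees=True)
def where(pic=None):
    s=bot.read_state()
    print('t',s['time'],'tcp gate mm',(Rg.inv().apply(s['tool_pos']-G)*1e3).round(1),'F gate',Rg.inv().apply(s['wrist_force']).round(1),'w',s['width'])
    M=Rg.as_matrix().T@R.from_rotvec(s['tcp_rot']).as_matrix();print('tool in gate',M.round(3).tolist())
    if pic:
        for n in('top','side'):
            p,d=bot.read_camera(n);np.savez(f'{n}_{pic}.npz',p=p)
            cv2.imwrite(f'pics/{n}_{pic}.png',cv2.resize(p[80:300,140:360] if n=='top' else p[150:330,150:370],None,fx=2.5,fy=2.5)[:,:,::-1])
E
python3 -c "
from h import *;where('a')"
```

```text
t 2.1 tcp gate mm [ 85.1  44.9 143.5] F gate [ 0.   0.3 -0.7] w 0.0010599284382217936
tool in gate [[-0.001, 1.0, 0.0], [1.0, 0.001, 0.0], [0.0, 0.0, -1.0]]
```

>>> step_arm(motion=[[0,-0.2,0,4.2,0],[0,-0.2,0,8.3,0],[0,-0.2,-0.5,8.3,0],[0,-0.2,-1.0,8.3,0],[0,-0.2,-1.5,8.3,0],[0,-0.2,-2.0,8.3,0],[0,-0.2,-2.4,8.3,0],[0,-0.2,-2.8,8.3,0],[0,-0.2,-3.2,8.3,0],[0,-0.2,-3.5,8.3,0],[0,-0.2,-3.8,8.3,0],[0,-0.2,-4.1,8.3,0],[0,-0.2,-4.4,8.3,0],[0,-0.2,-4.6,8.3,0],[0,-0.2,-4.6,8.3,0]])

```text
time: 3.7
tool_pos: [0.6086, 0.0545, 0.1678]
tcp_rot: [-1.792, -2.579, 0.001]
wrist_force: [1.6, -0.1, 1.9]
width: 0.003
grip_force: 0.9
```

```bash
python3 -c "
from h import *;where('b')"
```

```text
t 3.7 tcp gate mm [38.6 41.6 59.8] F gate [ 1.5 -0.7  1.9] w 0.003345502440856878
tool in gate [[0.0, 1.0, -0.001], [1.0, -0.0, 0.0], [0.0, -0.001, -1.0]]
```

View pics/side_b.png

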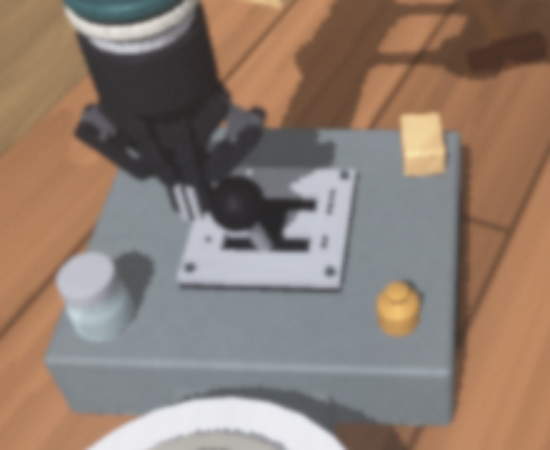

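The side crop shows the fingers against the far side of the knob, whose centre is at crop (238,203), full frame about (245,231). Next I'll work out its gate coordinates.

```bash
cat >> h.py <<'E'
def kb(uv,side,n='side'):
    # ray against the knob's sphere of 150 mm about the pivot
    o,d=ray(n,uv);d=Rg.inv().apply(d[0]/np.linalg.norm(d[0]));o=Rg.inv().apply(o-G)+[0,0,.068]
    p=d@o;t=-p-np.sqrt(max(p*p-(o@o-.15**2),0));k=o+t*d
    print('knob mm',(k*1e3).round(1),'fore',np.arcsin(k[0]/.15),'side',np.arctan2(-k[1],k[2]))
E
python3 -c "
from h import *
kb((230.5,232),0);kb((228,151),0,'top')
kb((245.2,231.2),0)"
```

```text
knob mm [ 31.4  47.3 138.9] fore 0.21084514046877373 side -0.3281159895290528
knob mm [ 31.   42.7 140.4] fore 0.2084342783739924 side -0.2948884562259817
knob mm [  4.3  47.5 142.2] fore 0.028929595972113087 side -0.3220798503362868
```

>>> step_arm(motion=[[0,0,-0.3,0,0],[0,0,-0.5,0,0],[0,0,-0.5,0,0],[0,0,0.5,0,0],[0,0,2.0,0,0],[0,2.5,2.0,0,0],[0,5.4,2.0,0,0],[0,5.4,-1.0,0,0],[0,5.4,-3.9,0,0],[0,5.4,-3.9,0,0],[0,5.4,-3.9,0,0]])

```text
time: 4.9
tool_pos: [0.5536, 0.0915, 0.1679]
tcp_rot: [-1.792, -2.58, 0.001]
wrist_force: [-0.1, 0.2, 0.1]
width: -0.002
grip_force: 0.0
```

```bash
python3 -c "
from h import *;where('c')
p=np.load('top_c.npz')['p'];print(knob(p,(232,160)))"
```

```text
t 4.9 tcp gate mm [-0.  95.6 59.9] F gate [-0.   0.2  0.1] w -0.0019565728141843395
tool in gate [[0.001, 1.0, -0.001], [1.0, -0.001, 0.0], [0.0, -0.001, -1.0]]
((229.875, 163.5), 8.262401580810547)
```

View pics/side_c.png

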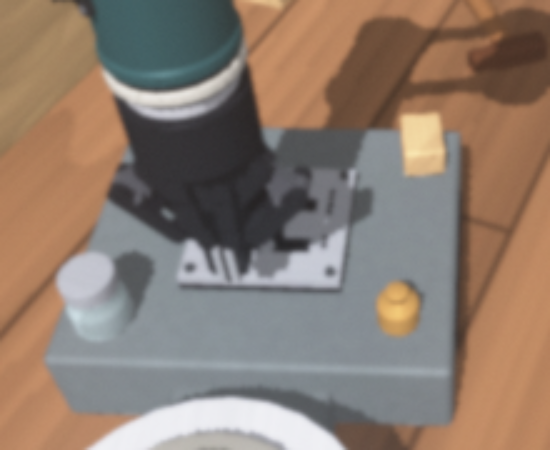

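The gripper hides the knob in this crop; the fingers are to its left at gate (0, 96), and the bystanders have not moved. I'll push right in stages and check the force after each.

>>> step_arm(motion=[[0,-1.5,0,0,0],[0,-2.0,0,0,0],[0,-2.4,0,0,0],[0,-2.8,0,0,0],[0,-3.2,0,0,0],[0,-3.6,0,0,0],[0,-4.0,0,0,0]])

```text
time: 5.7
tool_pos: [0.5679, 0.0539, 0.1683]
tcp_rot: [1.792, 2.58, 0.0]
wrist_force: [-1.4, 3.0, 3.0]
width: -0.001
grip_force: 1.6
```

```bash
python3 -c "
from h import *;where()"
```

```text
t 5.7 tcp gate mm [ 0.3 55.3 60.3] F gate [-0.2  3.3  3. ] w -0.0005383613581634305
tool in gate [[0.0, 1.0, 0.0], [1.0, -0.0, -0.0], [-0.0, 0.0, -1.0]]
```

>>> step_arm(motion=[[0,-0.5,0,0,0],[0,-1.0,0,0,0],[0,-1.5,0,0,0],[0,-2.0,0,0,0],[0,-2.5,0,0,0],[0,-3.0,0,0,0],[0,-3.5,0,0,0],[0,-4.0,0,0,0],[0,-4.4,0,0,0],[0,-4.8,0,0,0],[0,-5.2,0,0,0],[0,-5.5,0,0,0],[0,-5.8,0,0,0],[0,-5.8,0,0,0]])

```text
time: 7.1
tool_pos: [0.588, -0.0007, 0.1679]
tcp_rot: [-1.793, -2.58, 0.001]
wrist_force: [0.1, 0.0, -0.0]
width: 0.001
grip_force: 0.1
```

```bash
python3 -c "
from h import *;where('d')"
```

```text
t 7.1 tcp gate mm [-0.  -2.9 59.9] F gate [ 0.1 -0.  -0. ] w 0.0012366270445442122
tool in gate [[0.001, 1.0, -0.001], [1.0, -0.001, -0.0], [-0.0, -0.001, -1.0]]
```

View pics/top_d.png

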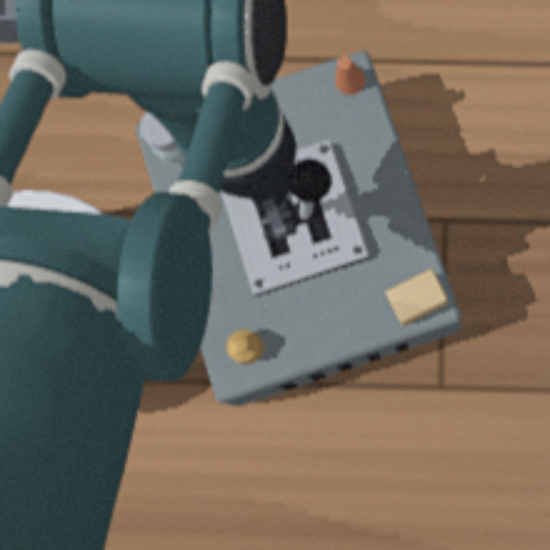

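In the top crop the knob is now right and forward at crop (312,179), full frame (264.8,151.6). The bystanders are in place.

```bash
python3 -c "
from h import *
kb((264.8,151.6),0,'top')"
```

```text
knob mm [  0.5 -35.8 145.7] fore 0.003632693302263553 side 0.24113265479159182
```

>>> step_arm(motion=[[0,-0.3,0,0,0],[0,-0.6,0,0,0],[0,-0.9,0,0,0],[0,-0.9,0,0,0],[0,0.5,0,0,0],[0,1.6,0,0,0],[0,1.6,-3.5,0,0],[0,1.6,-6.5,0,0],[0,1.6,-6.5,0,0],[0,-2.0,-6.5,0,0],[0,-4.0,-6.5,0,0],[0,-4.0,-6.5,0,0]])

```text
time: 8.4
tool_pos: [0.5429, -0.0616, 0.1692]
tcp_rot: [1.793, 2.576, 0.001]
wrist_force: [0.7, 1.1, -0.3]
width: -0.001
grip_force: 0.0
```

```bash
python3 -c "
from h import *;where('e')"
```

```text
t 8.4 tcp gate mm [-63.6 -44.2  61.2] F gate [ 1.   0.8 -0.3] w -0.0012111360585526437
tool in gate [[0.002, 1.0, 0.002], [1.0, -0.002, -0.002], [-0.002, 0.002, -1.0]]
```

View pics/side_e.png

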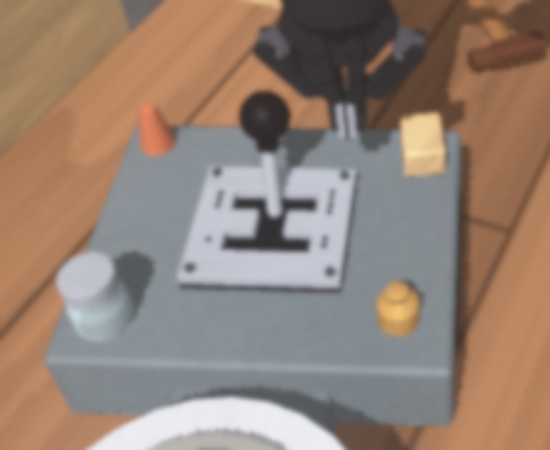

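The side crop shows the lever in the right leg at the cross slot, with the knob at crop (265,117) and the fingers behind it. Next I push forward.

>>> step_arm(motion=[[0,0,1.5,0,0],[0,0,2.5,0,0],[0,0,2.9,0,0],[0,0,3.3,0,0],[0,0,3.7,0,0],[0,0,4.1,0,0],[0,0,4.5,0,0],[0,0,4.9,0,0],[0,0,5.3,0,0],[0,0,5.7,0,0],[0,0,6.1,0,0],[0,0,6.5,0,0],[0,0,6.9,0,0],[0,0,7.2,0,0],[0,0,7.5,0,0],[0,0,7.7,0,0],[0,0,7.7,0,0]])

```text
time: 10.2
tool_pos: [0.6136, -0.0335, 0.1682]
tcp_rot: [1.792, 2.58, 0.0]
wrist_force: [-1.2, 0.6, -2.0]
width: 0.002
grip_force: 0.7
```

```bash
python3 -c "
from h import *;where('f')"
```

```text
t 10.2 tcp gate mm [ 12.5 -42.5  60.2] F gate [-0.9  0.9 -2. ] w 0.0019006653867734444
tool in gate [[0.0, 1.0, 0.0], [1.0, -0.0, -0.0], [-0.0, 0.0, -1.0]]
```

View pics/side_f.png

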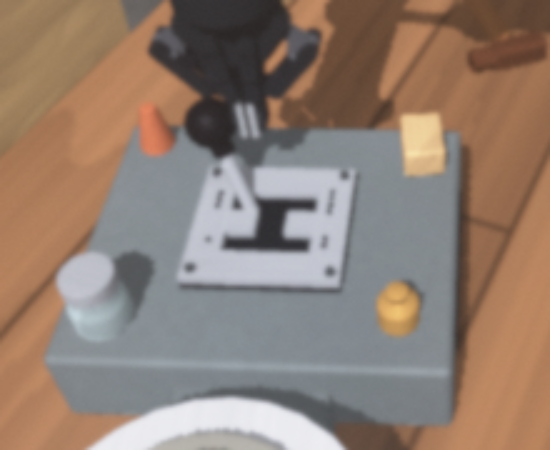

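The lever leans forward in the right leg, knob at crop (210,122), with low force. I'll push it a little further, then back off.

>>> step_arm(motion=[[0,0,0.2,0,0],[0,0,0.4,0,0],[0,0,0.5,0,0],[0,0,0.5,0,0]])

```text
time: 10.7
tool_pos: [0.6182, -0.0317, 0.1683]
tcp_rot: [1.792, 2.58, 0.0]
wrist_force: [-0.9, -0.8, -0.6]
width: 0.0
grip_force: 0.7
```

>>> step_arm(motion=[[0,0,-1.0,0,0],[0,0,-4.0,0,0],[0,0,-8.0,0,0],[0,0,-8.0,-4,0],[0,0,-8.0,-8,0],[0,0,-8.0,-8,0],[0,0,-8.0,-8,0],[0,0,-8.0,-8,0]])

```text
time: 11.5
tool_pos: [0.5426, -0.0597, 0.248]
tcp_rot: [-1.792, -2.58, -0.0]
wrist_force: [-0.5, 0.7, -0.1]
width: 0.0
grip_force: 0.0
```

```bash
python3 -c "
from h import *;where('g')"
```

```text
t 11.5 tcp gate mm [-63.1 -42.3 140. ] F gate [-0.2  0.8 -0.1] w 0.000370726452531314
tool in gate [[0.0, 1.0, 0.0], [1.0, -0.0, 0.0], [0.0, 0.0, -1.0]]
```

View pics/side_g.png

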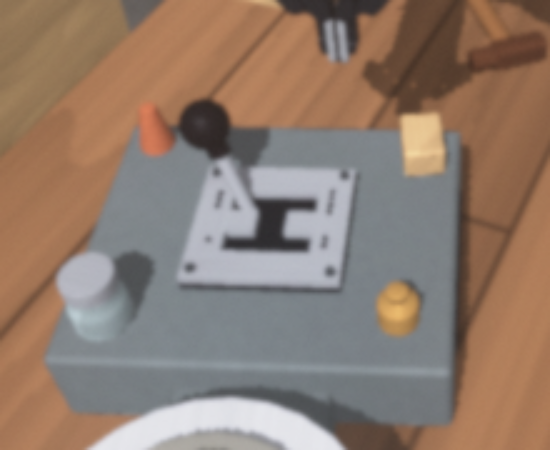

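The knob is at crop (204,125), full frame (231.6,200). The lever is in slot 3, the hand is clear, and the bystanders are in place.

```bash
python3 -c "
from h import *
kb((256,196.8),0);kb((231.6,200),0)"
```

```text
knob mm [ -0.4 -38.3 145. ] fore -0.0023830886457290386 side 0.2578656632435842
knob mm [ 48.2 -35.8 137.5] fore 0.3272041499119644 side 0.25455521809032283
```

```bash
python3 -c "
from workcell import bot
print(bot.finish_job())"
```

```text
the job is handed in; nothing more can be done
None
```

I pushed the lever into third and handed the job in: the last picture puts gear_fore at about 0.33 rad and gear_side at about 0.25 rad, with the hand clear, nothing on the deck moved, and no verdict returned.

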